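# Seal the lemon in the vacuum canister

## Task

Put the loose ripe lemon away airtight: set it in the white canister, gripping it lightly so that it is not bruised, then take the washed pump lid off the sloping drainer and seat it flat on the canister. Pump the air out with at least two strokes, each time pressing the knob right down to its stop and letting it come fully back up. Leave the canister standing, with the other things on the worktop undisturbed.

Things in the scene. Friction and masses are not known exactly. Their poses are not given: they have to be found in the camera images.
- lemon: loose yellow lemon, about 78 x 55 x 56 mm, lying on the worktop; origin under its middle at the bottom as it starts, x along its length. It is ripe: a light grip (about 20 N a finger) does no harm, 40 N on a finger bruises it.
- canister: open round white stoneware canister, loose, 0.75 kg, 146 mm across and 82 mm high, wall 5 mm (mouth 136 mm across), floor 6 mm thick; origin at the centre of its underside, z up. Keep the arm clear of the wall cabinet over the back left of the worktop (more than 0.57 m ahead of the robot and left of y = 0.02, its underside 0.46 m above the worktop).
- canister_mouth (a point): centre of the canister's mouth, level with its rim (82 mm above its underside).
- drainer: draining stand fixed to the worktop: four steel wires on a slope of 35 degrees, rising to the stand's +x, over a 170 x 164 mm grey drip tray; two wires end in upturned stops at the low end, which faces the robot's right. Origin on the worktop under its middle; its z is up.
- lid: loose pump lid, 0.25 kg: steel disc 146 mm across, 8 mm thick, over a plug 12 mm deep, 127 mm across, tapering to 118 mm, that fits loosely in the canister's mouth. Starts right side up on the drainer's wires against the stops, its axis leaning 35 degrees towards the low side. Origin on the axis in the disc's underside, which rests on the rim; z along the axis, away from the plug.
- pump_top (a point): centre of the top of the black pump knob, 60 mm above the lid's origin along its axis when up; z along that axis. Knob round, 38 mm across, 20 mm high; 22 mm of free height between it and the black collar (39 to 48 mm across) on the lid below. The lid is lifted by this knob.
- pump (a joint): pump plunger: 0 = knob fully up, 0.022 m = knob down on its stop. A spring lifts it, 3 N at the top growing to 10 N at the stop.
- mandarin: loose mandarin, 61 x 60 x 50 mm, a bystander.
- salt_shaker: loose salt shaker, 44 x 44 x 90 mm, a bystander.
- pepper_mill: loose wooden pepper mill, 58 x 58 x 170 mm, a bystander.
- kitchen_timer: loose kitchen timer, 63 x 63 x 58 mm, a bystander.
- lemon_middle (a point): middle of the lemon, 28 mm above the worktop as it lies at the start.
Things that resemble listed ones, but are neither listed nor needed, are in the scene too. What is shaped like the lemon but blue or purple is not meant.

How it is judged:
By the outcome, as a careful person would: the job done as asked, in the order asked, and still so for the second after the job is handed in, with the robot touching nothing.
It also fails if it takes over 64 s, if anything falls off the work surface, if the arm or the gripper's body presses on something with over 40 N, if the wrist force passes 120 N, or if a joint passes its speed limit or range.

## Robot

A 6-joint arm with a two-finger parallel gripper is mounted at the origin on the work surface; the furniture and walls round the work are solid. World frame = base frame: x ahead of the robot, y to its left, z up, the work surface at z = 0. Lengths are in m, angles in rad, forces in N, time in s.
With the tool pointing down it reaches from about 0.275 to 0.75 m from the base axis. Payload 10.2 kg.
Tool frame: the origin (TCP) lies midway between the tips of the shut fingers; the grasp point (between the pads) lies 19 mm behind it; z points along the fingers, y is the line along which they close (so a half turn about z gives the same grasp; the last joint's range is limited). The gripper opens to 88 mm and grips with 3 to 60 N. Pads are 18 mm wide; open, the fingers measure 123 mm over their backs; the gripper's body (75 mm by 187 mm) begins 45 mm behind the grasp point.
Start: joints at [-1.53, 0.313, 1.498, -0, 1.331, -0.223], TCP at [0.137, -0.507, 0.239] pointing down, gripper open.
Joint ranges: [-2.94, 2.94], [-0.97, 2.17], [0.19, 2.56], [-1.23, 4.37], [0.02, 3.11], [-2.88, 2.88]. Speed limits (rad/s): [2.39, 2.39, 3.01, 3.14, 3.14, 3.14].

## Interface

Orientations are given as [roll, pitch, yaw] about the fixed x, y, z axes, in that order (R = Rz(yaw) Ry(pitch) Rx(roll)).
In Python, from cell import r gives the robot as it stands.
- The arm moves only by the tool play_rows, never from a script. Its argument "series" is a list of rows, each an object of numbers: "rx", "ry", "rz": the turn, a rotation vector about the tool's x, y, z in degrees; "tx", "ty", "tz": the shift along the tool's x, y, z in mm; "fingers": the finger opening in mm, from 0 to 88.1. A call has 1 to 10 rows; each row shifts and turns the commanded pose from where the row before left it, along the tool's axes as they then stand; what a row does not reach is not made up. A row lasts 1/12 s, in which the tool goes at most 41.7 mm and 7.16 degrees, less where a joint would pass 70% of its speed; a pose out of reach is approached as far as the arm can. A call with a gripper value outside its range is refused whole. The fingers move at their own pace and stop on an object; the grip force is fixed at half the most. Time passes only in rows, so rows that do not move let the fingers close. It gives the time, the measured TCP pose, the force, the opening and the grip force at its end, in the units of the state.
- r.observe(): the state, without advancing time (a new reading comes with each control period).
- r.get_image(name): name is "side" or "top"; returns a dict with "img" (420x560x3 uint8, red, green, blue), "intrinsics" (3x3 intrinsics, pixels), "eye" and "orientation" of the camera in the world. Camera axes: x right, y down, z forward; pixel columns grow to the right and rows downward; lengths in m; the calibration is good to about 2 mm. A picture is of the moment at which its call begins. There is no depth.
- r.finish_job(): hands the job in; it is judged then, once.
Trained networks look in a picture, given as the dict that the camera call returned (one of the last four; its "shot" number tells which), for a name from the list of things; names that differ only in an ending like _2 or _b are one class to them, and where a whole thing is asked for, a point or a joint stands for the part that bears it (a point fixed in the world has none). Each returns a list of dicts, best first, with "confidence" (0 to 1); they miss things now and then, are a little off and sometimes report something else, mostly with a low value. They report only what shows in the picture. A call takes as long as a camera call. They do not tell look-alikes from the thing itself.
- r.look_for(thing, picture): "uv" ([column, row] in pixels, amid what is visible of it).
The state is a dict: "clock": time; "joint_pos": joint angles; "qvel": joint speeds; "joint_torque": joint torques, N m; "eef_pos": TCP position; "orientation": TCP orientation; "ft_force": force on the tool from outside, world axes, zero at the start; "torque": the same for the moment, N m; "width": opening from 0.0 (shut) to 1.0 (fully open); "finger_force": force on a finger pad.
Only numpy, scipy, OpenCV 4.12 (cv2) and the standard library are available. Lean on these libraries where they do the work, as an engineer would, in place of code of your own. Each camera call takes 0.05 s, during which the arm holds its last target. There are 200 camera calls.

## Working session

There is one attempt and no reset: what is moved stays moved. The work goes in short steps, Python scripts to look and compute and a tool call to move; the robot and the scene stay as the last step left them, time stands still between calls to the robot, and variables do not carry over. Pictures are saved under pics/ and viewed, at most 11 in all, crops included, and the job is handed in when it is done.

Besides the shell and the picture viewer there is one more tool, called after ">>>" as name(argument=value, ...) on one line, values as JSON. play_rows: Moves the arm, as the interface text tells. Its arguments: {"type":"object","properties":{"series":{"type":"array","items":{"type":"object","properties":{"rx":{"type":"number"},"ry":{"type":"number"},"rz":{"type":"number"},"tx":{"type":"number"},"ty":{"type":"number"},"tz":{"type":"number"},"fingers":{"type":"number"}}}}},"required":["series"]}

```bash
mkdir -p pics; ls
python3 - <<'E'
from cell import r
import cv2
print(r.observe())
for n in("side","top"):
    p=r.get_image(n); cv2.imwrite(f"pics/{n}0.png",p["img"][:,:,::-1]); print(n,p["intrinsics"],p["eye"],p["orientation"])
    for t in("lemon","canister","lid","pump_top","drainer","mandarin","canister_mouth","salt_shaker","pepper_mill","kitchen_timer"):
        print(t,[(d["uv"],round(d["confidence"],2)) for d in r.look_for(t,p)][:4])
E
```

```text
pics
{'clock': 0.0, 'joint_pos': array([-1.53038997e+00,  3.13444235e-01,  1.49844109e+00, -1.84380094e-05,
        1.33101606e+00, -2.23414227e-01]), 'qvel': array([-1.07890768e-03,  9.69443785e-04,  1.64107623e-03,  1.43058606e-03,
       -1.95326538e-05,  4.14793185e-05]), 'joint_torque': array([ 9.63402308e-04, -4.02212119e+01, -2.52265173e+01,  6.95468299e-02,
        3.53957748e-02, -1.24282983e-04]), 'eef_pos': array([ 0.13687081, -0.50658127,  0.23816252]), 'orientation': array([-3.14031249e+00, -2.72501353e-04,  2.63824796e-01]), 'ft_force': array([ 0.01194208,  0.21960214, -0.37103792]), 'torque': array([0.0175206 , 0.02126201, 0.00762184]), 'finger_force': 0.0, 'width': 0.9992605219662901}
side [[460.82329237   0.         281.37990522]
 [  0.         460.82329237 213.57967361]
 [  0.           0.           1.        ]] [0.12147642 0.99297242 0.85953213] [-2.18413364 -0.00506454 -2.75970374]
lemon [([297.4, 333.8], 0.77), ([279.7, 291.6], 0.74), ([324.6, 300.7], 0.63)]
canister [([289.0, 226.9], 0.73)]
lid [([297.9, 173.5], 0.89)]
pump_top [([288.7, 194.4], 0.56)]
drainer [
[... 315 characters left out ...]
.30000303   0.         281.45081524]
 [  0.         529.30000303 204.52227454]
 [  0.           0.           1.        ]] [ 0.29458345 -0.01159612  1.36856399] [-2.96012106e+00 -2.44507465e-03 -1.54597886e+00]
lemon [([191.8, 286.8], 0.98), ([146.7, 276.2], 0.92), ([191.8, 244.9], 0.56), ([350.6, 260.8], 0.56)]
canister [([284.2, 221.6], 0.79)]
lid [([378.3, 187.9], 0.95)]
pump_top [([396.2, 187.4], 0.73), ([381.2, 187.7], 0.61)]
drainer [([356.6, 197.3], 0.59)]
mandarin [([347.8, 262.5], 0.71)]
canister_mouth [([287.3, 218.7], 0.57)]
salt_shaker [([261.0, 154.3], 0.58)]
pepper_mill [([230.2, 148.8], 0.87), ([394.3, 184.8], 0.5), ([192.4, 245.4], 0.29)]
kitchen_timer [([293.6, 148.0], 0.96)]
```

View pics/top0.png

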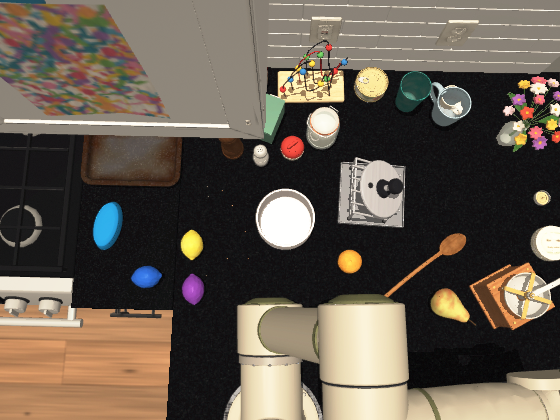

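View pics/side0.png

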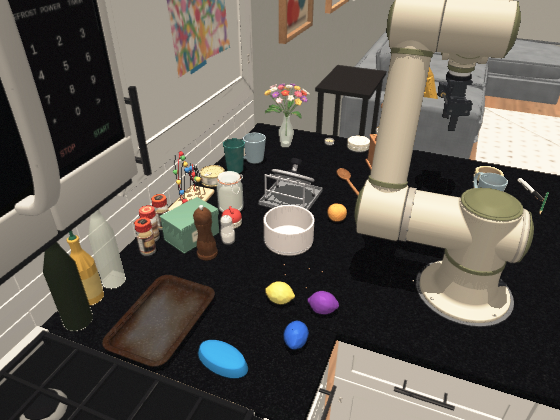

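Top view: the lemon is yellow at (192,245). Look-alikes are the blue one (147,277), the purple one (193,289) and the pear (450,306); the mandarin is at (349,262). I choose (192,245), which is (280,292) in the side view, and check it along with the lid, at (382,187) in the top view.

```bash
cat > h.py <<'E'
import numpy as np, cv2
from scipy.spatial.transform import Rotation as Ro
from scipy.optimize import least_squares
def P(p):
    R=Ro.from_euler('xyz',p["orientation"]).as_matrix(); K=np.array(p["intrinsics"]); return K,R,np.array(p["eye"])
def proj(p,X):
    K,R,e=P(p); c=(np.atleast_2d(X)-e)@R; u=c@K.T; return u[:,:2]/u[:,2:]
def ray(p,uv):
    K,R,e=P(p); d=R@np.linalg.solve(K,[*uv,1.]); return e,d/np.linalg.norm(d)
def onz(p,uv,z):
    e,d=ray(p,uv); return e+d*(z-e[2])/d[2]
def tri(p,a,q,b):
    e1,d1=ray(p,a); e2,d2=ray(q,b)
    s=np.linalg.lstsq(np.c_[d1,-d2],e2-e1,rcond=None)[0]
    A,B=e1+s[0]*d1,e2+s[1]*d2; return (A+B)/2,np.linalg.norm(A-B)
def hsvmask(p,lo,hi,box):
    h=cv2.cvtColor(p["img"],cv2.COLOR_RGB2HSV); m=cv2.inRange(h,lo,hi); k=np.zeros_like(m); x0,y0,x1,y1=box; k[y0:y1,x0:x1]=m[y0:y1,x0:x1]; return k
def cen(m):
    n,l,s,c=cv2.connectedComponentsWithStats(m); i=1+np.argmax(s[1:,4]); return c[i],l==i
E
python3 - <<'E'
from h import *
from cell import r
t=r.get_image("top"); s=r.get_image("side")
yl=((20,120,60),(35,255,255)); 
ct,mt=cen(hsvmask(t,*yl,(170,220,215,270))); cs,ms=cen(hsvmask(s,*yl,(255,270,305,315)))
print("lemon",ct,cs,*tri(t,ct,s,cs))
for m,p in((mt,t),(ms,s)):
    b=cv2.minAreaRect(np.argwhere(m)[:,::-1].astype(np.float32)); print(b,m.sum())
# lemon long axis in world at z=.028
q=np.argwhere(mt)[:,::-1]; W=np.array([onz(t,u,.028)[:2] for u in q]); ev,V=np.linalg.eigh(np.cov(W.T)); print("axis deg",np.degrees(np.arctan2(V[1,1],V[0,1])),4*np.sqrt(ev),W.mean(0))
for n,a,b in(("canis",(285.5,219),(289,219)),("mand",(349.5,261.5),(337.5,212.5)),("timer",(293,148),(235,215)),("salt",(261,155),(228,231)),("mill",(231,148),(205,233))): print(n,*tri(t,a,s,b))
f=lambda p,b,k:cv2.resize(p["img"][b[1]:b[3],b[0]:b[2],::-1],(400,300),interpolation=cv2.INTER_CUBIC)
im=np.vstack([np.hstack([f(t,(152,220,232,280),4),f(s,(240,262,320,322),4)]),np.hstack([f(t,(325,145,421,217),4),f(s,(245,145,341,217),4)])])
cv2.imwrite("pics/c1.png",im)
E
```

```text
lemon [191.29354207 244.2739726 ] [279.59240506 293.52405063] [0.43274113 0.21810483 0.02489267] 0.0004413753643566457
((191.25, 244.25001525878906), (24.748737335205078, 24.041629791259766), 45.0) 511
((279.3599853515625, 292.4800109863281), (25.200002670288086, 24.400001525878906), 53.13010025024414) 395
axis deg -174.63461152602432 [0.05700352 0.07415712] [0.43225269 0.21751836]
canis [ 0.49740088 -0.01915198  0.08019713] 0.004873511852401776
mand [ 0.3986937  -0.18500606  0.02253021] 0.0007417337132443439
timer [ 0.68791972 -0.03600619  0.03357046] 0.0053245555968048615
salt [0.66766321 0.04732512 0.03542627] 0.002674056797673213
mill [0.68372044 0.12594581 0.07562474] 0.019544427771031055
```

View pics/c1.png

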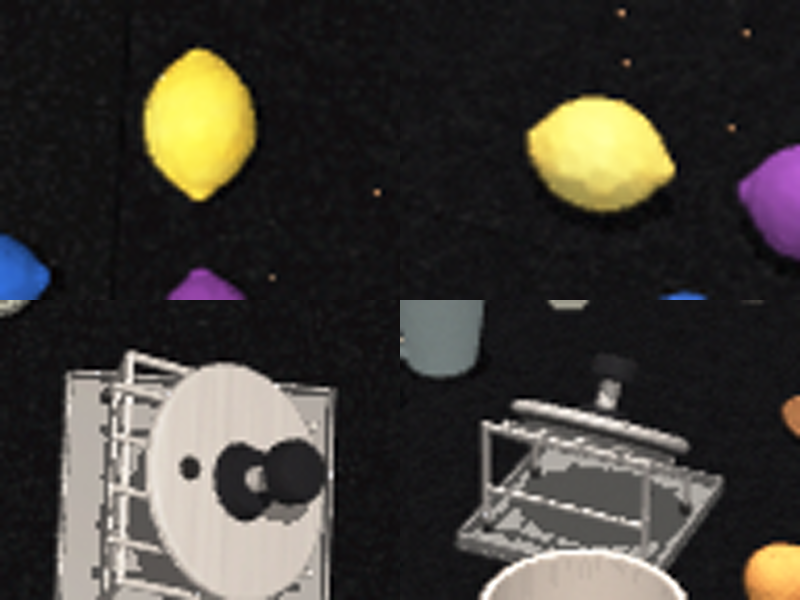

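The crop confirms the lemon is yellow and lies lengthwise along x. The lid is on the drainer with its knob leaning right, the knob at about (396,186) top and (296,161) side. Next I fit the canister and lid poses.

```bash
cat > fit.py <<'E'
from h import *
th=np.linspace(0,2*np.pi,60,endpoint=False)
def circ(o,a,r,h):
    a=a/np.linalg.norm(a); u=np.cross(a,[1,0,0]); u/=np.linalg.norm(u); v=np.cross(a,u)
    return o+a*h+r*(np.cos(th)[:,None]*u+np.sin(th)[:,None]*v)
def hull(p,X): return cv2.convexHull(proj(p,X).astype(np.float32))
def resid(p,X,cont):
    H=hull(p,X); return np.array([cv2.pointPolygonTest(H,(float(c[0]),float(c[1])),True) for c in cont])
def bright(p,box,lo,smax=60):
    m=hsvmask(p,(0,0,lo),(180,smax,255),box); m=cv2.morphologyEx(m,cv2.MORPH_OPEN,np.ones((3,3),np.uint8)); c,k=cen(m); return c,k
def hc(k): 
    c=max(cv2.findContours(k.astype(np.uint8),cv2.RETR_EXTERNAL,cv2.CHAIN_APPROX_NONE)[0],key=len); return cv2.convexHull(c)[:,0]
E
python3 - <<'E'
from fit import *
from cell import r
t=r.get_image("top"); s=r.get_image("side")
ct,kt=bright(t,(245,180,325,260),70); cs,ks=bright(s,(255,200,325,260),90)
print(kt.sum(),ks.sum())
ht,hs=hc(kt),hc(ks); Z=np.array([0,0,1.])
def cX(q): o=np.array([*q,0]) if len(q)==2 else np.array(q); return np.vstack([circ(o,Z,.073,0),circ(o,Z,.073,.082)])
for views in([(t,ht)],[(s,hs)],[(t,ht),(s,hs)]):
    S=least_squares(lambda q:np.concatenate([resid(p,cX(q),h) for p,h in views]),[.497,-.019],loss='soft_l1'); print("can",S.x,np.abs(S.fun).mean())
ctp,ck=bright(t,(352,150,410,222),165)
print("disc",ctp,ck.sum(),hc(ck).min(0),hc(ck).max(0))
kb,km=cen(hsvmask(t,(0,0,0),(180,255,70),(387,174,405,200))); print("knob t",kb,km.sum())
sb,sm=cen(hsvmask(s,(0,0,0),(180,255,45),(284,152,306,172))); print("knob s",sb,sm.sum())
K0,g=tri(t,kb,s,sb); print("K",K0,g)
o=t["img"].copy()[:,:,::-1].copy(); o[ck]=(0,0,255); o[km]=(0,255,0); o[kt]=(255,0,0)
q=s["img"].copy()[:,:,::-1].copy(); q[sm]=(0,255,0); q[ks]=(255,0,0)
cv2.imwrite("pics/m.png",np.hstack([cv2.resize(o[140:260,240:420],(400,267)),cv2.resize(q[140:260,240:350],(400,267*400//367))[:267]]))
E
```

```text
2902 2374
can [ 0.50017225 -0.01807344] 0.16437427952386874
can [ 0.50296281 -0.02677139] 2.1350339922573927
can [ 0.50066652 -0.01899058] 1.4671096016105554
disc [379.37628554 189.42710224] 1653 [354 161] [402 221]
knob t [394.42307692 186.47115385] 208
knob s [294.67101828 160.59791123] 383
K [ 0.57739074 -0.27914708  0.12328709] 0.006556844544565305
```

View pics/m.png

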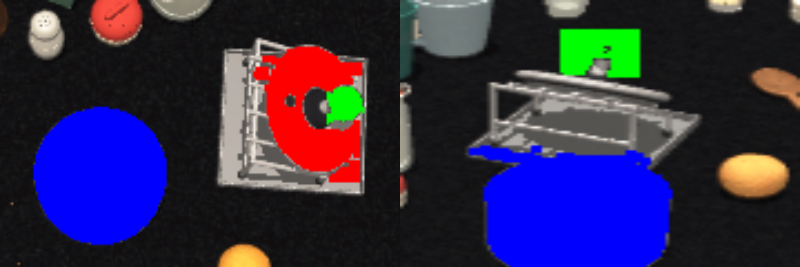

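```bash
cat > lidfit.py <<'E'
from fit import *
from cell import r
t=r.get_image("top"); s=r.get_image("side")
cs,ks=bright(s,(255,216,325,260),90); ct,kt=bright(t,(245,180,325,260),70)
Z=np.array([0,0,1.])
def cX(q): o=np.array([*q,0]); return np.vstack([circ(o,Z,.073,0),circ(o,Z,.073,.082)])
hs=hc(ks); hs=hs[hs[:,1]>220]
print("can",*[least_squares(lambda q:np.concatenate([resid(p,cX(q),h) for p,h in v]),[.5,-.019],loss='soft_l1').x for v in([(t,hc(kt))],[(s,hs)],[(t,hc(kt)),(s,hs)])])
T=lambda L:np.array([(325+x/4.1667-.4,145+(y-300)/4.1667-.4) for x,y in L]); S=lambda L:np.array([(245+(x-400)/4.1667-.4,145+(y-300)/4.1667-.4) for x,y in L])
dc=T([(150,465),(165,415),(190,378),(228,362),(262,375),(158,520),(180,565),(210,592)])
kT=T([(295,472)])[0]; kS=S([(614,369)])[0]; tips=S([(513,405),(690,445)])
def parts(q):
    x,y,z,az,ti=q; a=np.array([np.cos(az)*np.sin(ti),np.sin(az)*np.sin(ti),np.cos(ti)]); o=np.array([x,y,z])
    return o,a,np.vstack([circ(o,a,.073,0),circ(o,a,.073,.008)]),np.vstack([circ(o,a,.019,.04),circ(o,a,.019,.06)])
def hcen(p,X): H=hull(p,X); m=cv2.moments(H); return np.array([m["m10"],m["m01"]])/m["m00"]
def f(q):
    o,a,D,Kn=parts(q); h=hull(s,D)[:,0]
    return np.concatenate([resid(t,D,dc),3*(hcen(t,Kn)-kT),2*(hcen(s,Kn)-kS),[h[:,0].min()-tips[0,0],h[:,0].max()-tips[1,0],h[h[:,0].argmin(),1]-tips[0,1],h[h[:,0].argmax(),1]-tips[1,1]],[(q[4]-np.radians(35))*60]])
q=least_squares(f,[.575,-.24,.09,-np.pi/2,np.radians(35)],x_scale=[.01,.01,.01,.1,.1]).x
o,a,D,Kn=parts(q); print("lid",q,"az,tilt",np.degrees(q[3:]),"axis",a,"knobmid",o+.05*a); print(np.round(f(q),2))
out=[]
for p,b in((t,(325,145,421,226)),(s,(245,145,341,226))):
    im=cv2.resize(p["img"][b[1]:b[3],b[0]:b[2],::-1],None,fx=4.1667,fy=4.1667,interpolation=cv2.INTER_CUBIC)
    for X in(D,Kn,circ(o,a,.024,.018)): cv2.polylines(im,[((hull(p,X)[:,0]-b[:2]+.5)*4.1667).astype(np.int32)],True,(0,0,255),1)
    out.append(im)
cv2.imwrite("pics/l1.png",np.hstack(out))
E
python3 lidfit.py
```

```text
can [ 0.50027062 -0.01808024] [ 0.50366656 -0.02606005] [ 0.50067892 -0.01905089]
lid [ 0.57781089 -0.2554807   0.07853061 -1.6193729   0.6095901 ] az,tilt [-92.78323258  34.92694007] axis [-0.02780068 -0.57185608  0.81988277] knobmid [ 0.57642086 -0.2840735   0.11952475]
[ 1.33  2.35  1.38  0.32  1.31  1.29  1.    0.95  1.28  0.14  0.9  -0.
 -0.23  0.4   0.67 -0.69 -0.08]
```

View pics/l1.png

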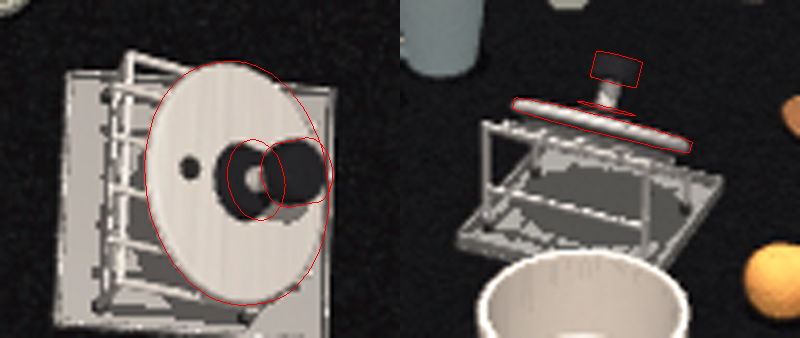

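Both outlines fit the picture: knob middle at about (0.576,-0.284,0.120), canister at (0.5005,-0.0185), lemon at (0.4325,0.218). Now I move toward the lemon.

>>> play_rows(series=[{"rz":5,"fingers":88},{"rz":4.7,"tx":15,"ty":-15},{"tx":28,"ty":-29},{"tx":28,"ty":-29},{"tx":28,"ty":-29},{"tx":28,"ty":-29},{"tx":28,"ty":-29},{"tx":28,"ty":-29},{"tx":28,"ty":-29},{"tx":25,"ty":-29}])

```text
invalid input at $.series[0]: expected keys rx, ry, rz, tx, ty, tz, fingers
```

```bash
cat > go.py <<'E'
import sys
from h import *
from cell import r
# usage: go.py x y z roll pitch yaw(deg) -> tool-axes shift mm, rotvec deg
a=list(map(float,sys.argv[1:])); s=r.observe(); R=Ro.from_euler('xyz',s["orientation"])
G=Ro.from_euler('xyz',a[3:],degrees=True); np.set_printoptions(suppress=True,precision=2)
print("t",s["clock"],"pos",s["eef_pos"]*1000,"rpy",np.degrees(s["orientation"]),"F",s["ft_force"],"w",s["width"]*88.1,s["finger_force"],"q",s["joint_pos"])
print("shift",R.inv().apply(np.array(a[:3])-s["eef_pos"])*1000,"rot",np.degrees((R.inv()*G).as_rotvec()),"shift in goal axes",G.inv().apply(np.array(a[:3])-s["eef_pos"])*1000)
E
python3 go.py .4325 .218 .13 180 0 5.4
```

```text
t 1.4 pos [ 136.88 -506.85  238.73] rpy [180.    -0.    15.11] F [ 0.11 -0.07 -0.7 ] w 87.97052848607152 0.0 q [-1.53  0.31  1.5   0.    1.33 -0.22]
shift [ 474.39 -622.7   108.72] rot [ 0.   -0.    9.71] shift in goal axes [ 362.52 -693.81  108.73]
```

>>> play_rows(series=[{"rx":0,"ry":0,"rz":5,"tx":0,"ty":0,"tz":0,"fingers":88},{"rx":0,"ry":0,"rz":4.7,"tx":15,"ty":-15,"tz":0,"fingers":88},{"rx":0,"ry":0,"rz":0,"tx":28,"ty":-29,"tz":0,"fingers":88},{"rx":0,"ry":0,"rz":0,"tx":28,"ty":-29,"tz":0,"fingers":88},{"rx":0,"ry":0,"rz":0,"tx":28,"ty":-29,"tz":0,"fingers":88},{"rx":0,"ry":0,"rz":0,"tx":28,"ty":-29,"tz":0,"fingers":88},{"rx":0,"ry":0,"rz":0,"tx":28,"ty":-29,"tz":0,"fingers":88},{"rx":0,"ry":0,"rz":0,"tx":28,"ty":-29,"tz":0,"fingers":88},{"rx":0,"ry":0,"rz":0,"tx":28,"ty":-29,"tz":0,"fingers":88},{"rx":0,"ry":0,"rz":0,"tx":25,"ty":-29,"tz":0,"fingers":88}])

```text
clock: 2.23
eef_pos: [0.3481, -0.2359, 0.2389]
orientation: [3.141, -0.0, 0.094]
ft_force: [0.3, -0.8, 0.5]
width: 1.0
finger_force: 0.0
```

```bash
python3 go.py .4325 .218 .13 180 0 5.4
```

```text
t 2.2333 pos [ 348.11 -235.85  238.93] rpy [179.97  -0.03   5.41] F [ 0.35 -0.77  0.48] w 88.10634725637182 0.0 q [-0.88  0.08  1.78  0.    1.28  0.6 ]
shift [ 126.77 -443.92  108.78] rot [ 0.03 -0.03  0.01] shift in goal axes [ 126.73 -443.9   108.93]
```

>>> play_rows(series=[{"rx":0,"ry":0,"rz":0,"tx":10,"ty":-37,"tz":0,"fingers":88},{"rx":0,"ry":0,"rz":0,"tx":10,"ty":-37,"tz":0,"fingers":88},{"rx":0,"ry":0,"rz":0,"tx":10,"ty":-37,"tz":0,"fingers":88},{"rx":0,"ry":0,"rz":0,"tx":10,"ty":-37,"tz":0,"fingers":88},{"rx":0,"ry":0,"rz":0,"tx":10,"ty":-37,"tz":0,"fingers":88},{"rx":0,"ry":0,"rz":0,"tx":10,"ty":-37,"tz":0,"fingers":88},{"rx":0,"ry":0,"rz":0,"tx":10,"ty":-37,"tz":0,"fingers":88},{"rx":0,"ry":0,"rz":0,"tx":10,"ty":-37,"tz":0,"fingers":88},{"rx":0,"ry":0,"rz":0,"tx":12,"ty":-37,"tz":10,"fingers":88},{"rx":0,"ry":0,"rz":0,"tx":12,"ty":-37,"tz":10,"fingers":88}])

```text
clock: 3.07
eef_pos: [0.4159, 0.1427, 0.219]
orientation: [3.141, -0.002, 0.095]
ft_force: [1.0, -1.0, 0.6]
width: 1.0
finger_force: 0.0
```

>>> play_rows(series=[{"rx":0,"ry":0,"rz":0,"tx":12,"ty":-37,"tz":10,"fingers":88},{"rx":0,"ry":0,"rz":0,"tx":11,"ty":-37,"tz":10,"fingers":88},{"rx":0,"ry":0,"rz":0,"tx":0,"ty":0,"tz":34,"fingers":88},{"rx":0,"ry":0,"rz":0,"tx":0,"ty":0,"tz":35,"fingers":88},{"rx":0,"ry":0,"rz":0,"tx":0,"ty":0,"tz":0,"fingers":88}])

```text
clock: 3.48
eef_pos: [0.4286, 0.2162, 0.1246]
orientation: [3.14, 0.01, 0.096]
ft_force: [0.2, -0.6, -1.1]
width: 0.997
finger_force: 0.0
```

```bash
python3 go.py .4325 .218 .009 180 0 5.4
python3 - <<'E'
from h import *
from cell import r
p=r.get_image("side");q=r.get_image("top")
cv2.imwrite("pics/g1.png",np.hstack([cv2.resize(x["img"][b[1]:b[3],b[0]:b[2],::-1],(400,400),interpolation=cv2.INTER_CUBIC) for x,b in((p,(220,220,340,340)),(q,(130,180,250,300)))]))
E
```

```text
t 3.4833 pos [428.6  216.22 124.6 ] rpy [179.92   0.58   5.48] F [ 0.22 -0.65 -1.13] w 87.86431287501844 0.0 q [ 0.22  0.35  1.77 -0.    1.03  1.7 ]
shift [  5.22  -1.55 115.56] rot [0.08 0.58 0.08] shift in goal axes [  4.05  -1.4  115.6 ]
```

View pics/g1.png

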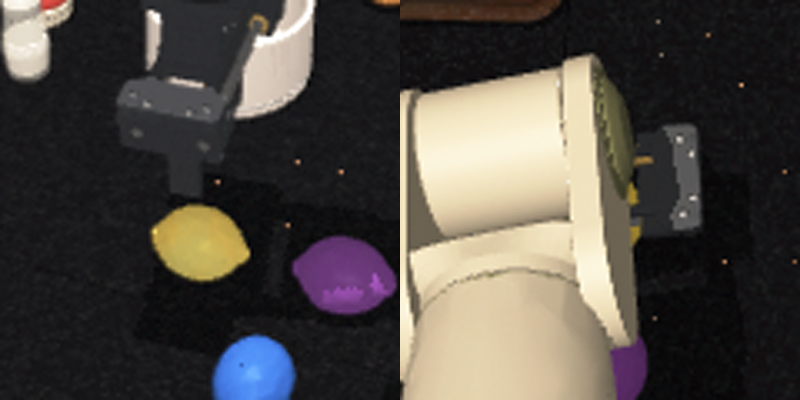

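The tool is above the yellow lemon with the fingers straddling its width. The purple one is clear. Descending.

>>> play_rows(series=[{"rx":0,"ry":0,"rz":0,"tx":2,"ty":-1,"tz":25,"fingers":88},{"rx":0,"ry":0,"rz":0,"tx":0,"ty":0,"tz":25,"fingers":88},{"rx":0,"ry":0,"rz":0,"tx":0,"ty":0,"tz":10,"fingers":88},{"rx":0,"ry":0,"rz":0,"tx":0,"ty":0,"tz":0,"fingers":88},{"rx":0,"ry":0,"rz":0,"tx":0,"ty":0,"tz":0,"fingers":88}])

```text
clock: 4.0
eef_pos: [0.4345, 0.2175, 0.0714]
orientation: [-3.141, -0.002, 0.094]
ft_force: [0.1, -0.5, -0.3]
width: 1.003
finger_force: 0.0
```

```bash
python3 go.py .4325 .218 .009 180 0 5.4
```

```text
t 4.0 pos [434.53 217.54  71.39] rpy [-179.98   -0.12    5.39] F [ 0.05 -0.48 -0.25] w 88.35378216717015 0.0 q [0.22 0.44 1.81 0.   0.89 1.7 ]
shift [-2.11 -0.63 62.39] rot [-0.02 -0.12 -0.01] shift in goal axes [-1.98 -0.65 62.39]
```

Descend the last 62 mm, then close to just under the lemon's width.

>>> play_rows(series=[{"rx":0,"ry":0,"rz":0,"tx":-2,"ty":-0.6,"tz":22,"fingers":88},{"rx":0,"ry":0,"rz":0,"tx":0,"ty":0,"tz":22,"fingers":88},{"rx":0,"ry":0,"rz":0,"tx":0,"ty":0,"tz":14,"fingers":88},{"rx":0,"ry":0,"rz":0,"tx":0,"ty":0,"tz":4,"fingers":70},{"rx":0,"ry":0,"rz":0,"tx":0,"ty":0,"tz":0,"fingers":62},{"rx":0,"ry":0,"rz":0,"tx":0,"ty":0,"tz":0,"fingers":57},{"rx":0,"ry":0,"rz":0,"tx":0,"ty":0,"tz":0,"fingers":54},{"rx":0,"ry":0,"rz":0,"tx":0,"ty":0,"tz":0,"fingers":53},{"rx":0,"ry":0,"rz":0,"tx":0,"ty":0,"tz":0,"fingers":53}])

```text
clock: 4.75
eef_pos: [0.4321, 0.2181, 0.0087]
orientation: [-3.141, -0.002, 0.095]
ft_force: [-0.6, -0.1, 7.1]
width: 0.606
finger_force: 10.4
```

>>> play_rows(series=[{"rx":0,"ry":0,"rz":0,"tx":0,"ty":0,"tz":0,"fingers":52.5},{"rx":0,"ry":0,"rz":0,"tx":0,"ty":0,"tz":0,"fingers":52.5},{"rx":0,"ry":0,"rz":0,"tx":0,"ty":0,"tz":0,"fingers":52.5}])

```text
clock: 5.0
eef_pos: [0.4321, 0.2181, 0.0087]
orientation: [-3.141, -0.002, 0.095]
ft_force: [-1.0, -1.2, 7.4]
width: 0.601
finger_force: 21.5
```

>>> play_rows(series=[{"rx":0,"ry":0,"rz":0,"tx":0,"ty":0,"tz":-5,"fingers":52.6},{"rx":0,"ry":0,"rz":0,"tx":0,"ty":0,"tz":-10,"fingers":52.6},{"rx":0,"ry":0,"rz":0,"tx":0,"ty":0,"tz":-20,"fingers":52.6},{"rx":0,"ry":0,"rz":0,"tx":0,"ty":0,"tz":-25,"fingers":52.6},{"rx":0,"ry":0,"rz":0,"tx":0,"ty":0,"tz":-25,"fingers":52.6},{"rx":0,"ry":0,"rz":0,"tx":0,"ty":0,"tz":-25,"fingers":52.6},{"rx":0,"ry":0,"rz":0,"tx":0,"ty":0,"tz":-25,"fingers":52.6},{"rx":0,"ry":0,"rz":0,"tx":0,"ty":0,"tz":-10,"fingers":52.6}])

```text
clock: 5.67
eef_pos: [0.4324, 0.2183, 0.1564]
orientation: [-3.141, -0.005, 0.095]
ft_force: [-0.1, 0.3, -0.2]
width: 0.6
finger_force: 20.0
```

```bash
python3 go.py .5005 -.0185 .15 180 0 5.4
```

```text
t 5.6667 pos [432.42 218.25 156.43] rpy [-179.96   -0.29    5.42] F [-0.1   0.31 -0.19] w 52.871092859297676 19.969621299533173 q [0.22 0.31 1.74 0.   1.09 1.7 ]
shift [ 45.37 242.13   6.49] rot [-0.04 -0.29  0.02] shift in goal axes [ 45.49 242.11   6.43]
```

>>> play_rows(series=[{"rx":0,"ry":0,"rz":0,"tx":4,"ty":16,"tz":0,"fingers":52.6},{"rx":0,"ry":0,"rz":0,"tx":5,"ty":28,"tz":0,"fingers":52.6},{"rx":0,"ry":0,"rz":0,"tx":6,"ty":32,"tz":0,"fingers":52.6},{"rx":0,"ry":0,"rz":0,"tx":6,"ty":32,"tz":0,"fingers":52.6},{"rx":0,"ry":0,"rz":0,"tx":6,"ty":32,"tz":0,"fingers":52.6},{"rx":0,"ry":0,"rz":0,"tx":6,"ty":32,"tz":0,"fingers":52.6},{"rx":0,"ry":0,"rz":0,"tx":6,"ty":30,"tz":6,"fingers":52.6},{"rx":0,"ry":0,"rz":0,"tx":4,"ty":25,"tz":0,"fingers":52.6},{"rx":0,"ry":0,"rz":0,"tx":2,"ty":15,"tz":0,"fingers":52.6},{"rx":0,"ry":0,"rz":0,"tx":0,"ty":0,"tz":0,"fingers":52.6}])

```text
clock: 6.5
eef_pos: [0.4994, -0.0211, 0.1463]
orientation: [3.141, 0.001, 0.091]
ft_force: [-0.8, 0.4, -1.6]
width: 0.597
finger_force: 20.0
```

```bash
python3 go.py .5005 -.0185 .022 180 0 5.4
```

```text
t 6.5 pos [499.39 -21.14 146.29] rpy [179.99   0.03   5.23] F [-0.76  0.42 -1.57] w 52.623868328078025 19.967595568159595 q [-0.28  0.35  1.7  -0.    1.09  1.2 ]
shift [  1.42  -2.55 124.29] rot [ 0.01  0.03 -0.17] shift in goal axes [  1.35  -2.52 124.29]
```

>>> play_rows(series=[{"rx":0,"ry":0,"rz":0,"tx":0,"ty":0,"tz":15,"fingers":52.6},{"rx":0,"ry":0,"rz":0,"tx":0,"ty":0,"tz":10,"fingers":52.6},{"rx":0,"ry":0,"rz":0,"tx":0,"ty":0,"tz":0,"fingers":52.6},{"rx":0,"ry":0,"rz":0,"tx":0,"ty":0,"tz":0,"fingers":52.6}])

```text
clock: 6.83
eef_pos: [0.4987, -0.018, 0.1213]
orientation: [-3.141, 0.001, 0.095]
ft_force: [0.8, -0.1, -0.1]
width: 0.6
finger_force: 20.0
```

```bash
python3 go.py .5005 -.0185 .022 180 0 5.4
```

```text
t 6.8333 pos [498.7  -17.98 121.35] rpy [-179.97    0.08    5.46] F [ 0.81 -0.07 -0.15] w 52.84692320195706 19.96970297244843 q [-0.27  0.39  1.73  0.    1.03  1.2 ]
shift [ 1.89  0.75 99.34] rot [-0.03  0.08  0.06] shift in goal axes [ 1.74  0.69 99.35]
```

>>> play_rows(series=[{"rx":0,"ry":0,"rz":0,"tx":1.8,"ty":0.7,"tz":20,"fingers":52.6},{"rx":0,"ry":0,"rz":0,"tx":0,"ty":0,"tz":25,"fingers":52.6},{"rx":0,"ry":0,"rz":0,"tx":0,"ty":0,"tz":25,"fingers":52.6},{"rx":0,"ry":0,"rz":0,"tx":0,"ty":0,"tz":17,"fingers":52.6},{"rx":0,"ry":0,"rz":0,"tx":0,"ty":0,"tz":9,"fingers":52.6},{"rx":0,"ry":0,"rz":0,"tx":0,"ty":0,"tz":3,"fingers":52.6},{"rx":0,"ry":0,"rz":0,"tx":0,"ty":0,"tz":0,"fingers":52.6},{"rx":0,"ry":0,"rz":0,"tx":0,"ty":0,"tz":0,"fingers":52.6}])

```text
clock: 7.5
eef_pos: [0.5017, -0.0193, 0.0238]
orientation: [3.141, -0.002, 0.095]
ft_force: [0.0, 0.1, -1.7]
width: 0.602
finger_force: 20.0
```

>>> play_rows(series=[{"rx":0,"ry":0,"rz":0,"tx":0,"ty":0,"tz":2.5,"fingers":52.6},{"rx":0,"ry":0,"rz":0,"tx":0,"ty":0,"tz":0,"fingers":54},{"rx":0,"ry":0,"rz":0,"tx":0,"ty":0,"tz":0,"fingers":60},{"rx":0,"ry":0,"rz":0,"tx":0,"ty":0,"tz":0,"fingers":68},{"rx":0,"ry":0,"rz":0,"tx":0,"ty":0,"tz":0,"fingers":70},{"rx":0,"ry":0,"rz":0,"tx":0,"ty":0,"tz":0,"fingers":70},{"rx":0,"ry":0,"rz":0,"tx":0,"ty":0,"tz":0,"fingers":70}])

```text
clock: 8.08
eef_pos: [0.5011, -0.0193, 0.0203]
orientation: [3.142, -0.0, 0.094]
ft_force: [-0.1, 1.0, -0.5]
width: 0.797
finger_force: 0.0
```

>>> play_rows(series=[{"rx":0,"ry":0,"rz":0,"tx":0,"ty":0,"tz":-10,"fingers":70},{"rx":0,"ry":0,"rz":0,"tx":0,"ty":0,"tz":-25,"fingers":70},{"rx":0,"ry":0,"rz":0,"tx":0,"ty":0,"tz":-35,"fingers":70},{"rx":0,"ry":0,"rz":0,"tx":0,"ty":0,"tz":-35,"fingers":70},{"rx":0,"ry":0,"rz":0,"tx":0,"ty":0,"tz":-35,"fingers":75},{"rx":0,"ry":0,"rz":0,"tx":0,"ty":0,"tz":-35,"fingers":80},{"rx":0,"ry":0,"rz":0,"tx":0,"ty":0,"tz":-35,"fingers":80}])

```text
clock: 8.67
eef_pos: [0.5005, -0.0191, 0.2329]
orientation: [3.141, -0.001, 0.095]
ft_force: [0.0, 0.3, -0.8]
width: 0.911
finger_force: 0.0
```

Run:
```python
# approach pose along the lid axis: tool z = -axis, tool y in the tilt plane
from h import *
import subprocess
a=np.array([-.0278,-.5719,.8199]); a/=np.linalg.norm(a); k=np.array([.5764,-.2841,.1195])
z=-a; y=np.array([0,-1,0.]); y-=y@z*z; y/=np.linalg.norm(y); x=np.cross(y,z)
rpy=Ro.from_matrix(np.c_[x,y,z]).as_euler('xyz',degrees=True)
for n,h in(("pre",.10-.019),("grasp",-.019)):
    p=k+a*h; print(n,p,rpy); print(subprocess.run(["python3","go.py",*map(str,[*p,*rpy])],capture_output=True,text=True).stdout)
from cell import r
p=r.get_image("side");q=r.get_image("top")
cv2.imwrite("pics/g2.png",np.hstack([cv2.resize(v["img"][b[1]:b[3],b[0]:b[2],::-1],(400,400),interpolation=cv2.INTER_CUBIC) for v,b in((p,(220,150,360,290)),(q,(220,140,360,280)))]))
```

```text
pre [ 0.57414829 -0.33042208  0.18590929] [-1.45118742e+02 -1.94195962e+00 -1.27222187e-14]
t 8.6667 pos [500.5  -19.08 232.95] rpy [179.99  -0.04   5.42] F [ 0.04  0.29 -0.76] w 80.2328093936018 0.0 q [-0.27  0.26  1.58  0.    1.3   1.2 ]
shift [ 43.9  316.89  47.15] rot [34.77  3.48  4.67] shift in goal axes [  72.01  283.72 -137.44]

grasp [ 0.57692818 -0.27323433  0.10392251] [-1.45118742e+02 -1.94195962e+00 -1.27222187e-14]
t 8.6667 pos [500.5  -19.08 232.95] rpy [179.99  -0.04   5.42] F [ 0.04  0.29 -0.76] w 80.2328093936018 0.0 q [-0.27  0.26  1.58  0.    1.3   1.2 ]
shift [ 52.   260.2  129.13] rot [34.77  3.48  4.67] shift in goal axes [ 72.01 283.72 -37.44]
```

View pics/g2.png

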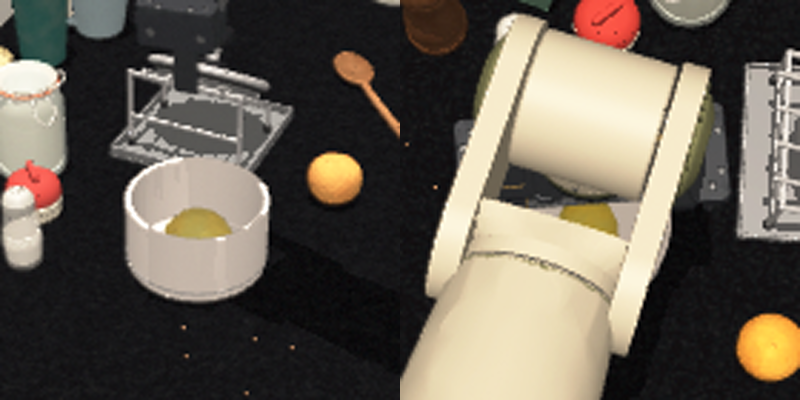

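The lemon lies inside the canister in both views, and nothing else has moved. Now the pre-grasp pose for the lid.

>>> play_rows(series=[{"rx":0,"ry":0,"rz":0,"tx":5,"ty":35,"tz":-3,"fingers":80},{"rx":0,"ry":0,"rz":0,"tx":5,"ty":35,"tz":-3,"fingers":80},{"rx":0,"ry":0,"rz":0,"tx":5,"ty":35,"tz":-3,"fingers":80},{"rx":0,"ry":0,"rz":0,"tx":5,"ty":35,"tz":-3,"fingers":80},{"rx":0,"ry":0,"rz":0,"tx":5,"ty":35,"tz":0,"fingers":80},{"rx":0,"ry":0,"rz":0,"tx":5,"ty":35,"tz":0,"fingers":80},{"rx":0,"ry":0,"rz":0,"tx":5,"ty":35,"tz":0,"fingers":80},{"rx":0,"ry":0,"rz":0,"tx":5,"ty":35,"tz":0,"fingers":80},{"rx":0,"ry":0,"rz":0,"tx":4,"ty":37,"tz":0,"fingers":80}])

```text
clock: 9.52
eef_pos: [0.5747, -0.332, 0.2419]
orientation: [-3.141, 0.001, 0.095]
ft_force: [0.5, 0.9, 1.3]
width: 0.908
finger_force: 0.0
```

>>> play_rows(series=[{"rx":5.8,"ry":0.6,"rz":0.8,"tx":0,"ty":0,"tz":0,"fingers":75},{"rx":5.8,"ry":0.6,"rz":0.8,"tx":0,"ty":0,"tz":0,"fingers":75},{"rx":5.8,"ry":0.6,"rz":0.8,"tx":0,"ty":0,"tz":0,"fingers":75},{"rx":5.8,"ry":0.6,"rz":0.8,"tx":0,"ty":0,"tz":0,"fingers":75},{"rx":5.8,"ry":0.6,"rz":0.8,"tx":0,"ty":0,"tz":0,"fingers":75},{"rx":5.8,"ry":0.6,"rz":0.8,"tx":0,"ty":0,"tz":0,"fingers":75},{"rx":0,"ry":0,"rz":0,"tx":0,"ty":0,"tz":0,"fingers":75}])

```text
clock: 10.1
eef_pos: [0.5735, -0.3325, 0.2391]
orientation: [-2.525, -0.03, -0.007]
ft_force: [0.2, -0.4, -0.8]
width: 0.854
finger_force: 0.0
```

```bash
python3 go.py .57415 -.3304 .1859 -145.119 -1.942 0
```

```text
t 10.1 pos [ 573.49 -332.52  239.11] rpy [-144.66   -1.74   -0.38] F [ 0.23 -0.44 -0.85] w 75.20350459528578 0.0 q [-0.86  0.86  0.72  0.45  1.99  0.81]
shift [-0.97 29.05 44.63] rot [-0.45 -0.06 -0.43] shift in goal axes [-1.14 28.69 44.86]
```

>>> play_rows(series=[{"rx":0,"ry":0,"rz":0,"tx":-1,"ty":15,"tz":15,"fingers":75},{"rx":0,"ry":0,"rz":0,"tx":0,"ty":14,"tz":15,"fingers":75},{"rx":0,"ry":0,"rz":0,"tx":0,"ty":0,"tz":15,"fingers":75},{"rx":0,"ry":0,"rz":0,"tx":0,"ty":0,"tz":0,"fingers":75},{"rx":0,"ry":0,"rz":0,"tx":0,"ty":0,"tz":0,"fingers":75}])

```text
clock: 10.52
eef_pos: [0.5757, -0.328, 0.1892]
orientation: [-2.534, -0.034, -0.001]
ft_force: [-0.1, 0.1, 0.7]
width: 0.852
finger_force: 0.0
```

```bash
python3 go.py .57693 -.27323 .10392 -145.119 -1.942 0;  python3 - <<'E'
from h import *
from cell import r
p=r.get_image("side");q=r.get_image("top")
cv2.imwrite("pics/g3.png",np.hstack([cv2.resize(v["img"][b[1]:b[3],b[0]:b[2],::-1],(400,400),interpolation=cv2.INTER_CUBIC) for v,b in((p,(240,100,350,210)),(q,(330,130,440,240)))]))
E
```

```text
t 10.5167 pos [ 575.74 -327.98  189.23] rpy [-145.17   -1.95   -0.07] F [-0.11  0.06  0.67] w 75.09040169204937 0.0 q [-0.85  0.88  0.81  0.43  1.88  0.75]
shift [ -1.78   3.79 101.29] rot [ 0.05 -0.05 -0.05] shift in goal axes [ -1.7    3.87 101.28]
```

View pics/g3.png

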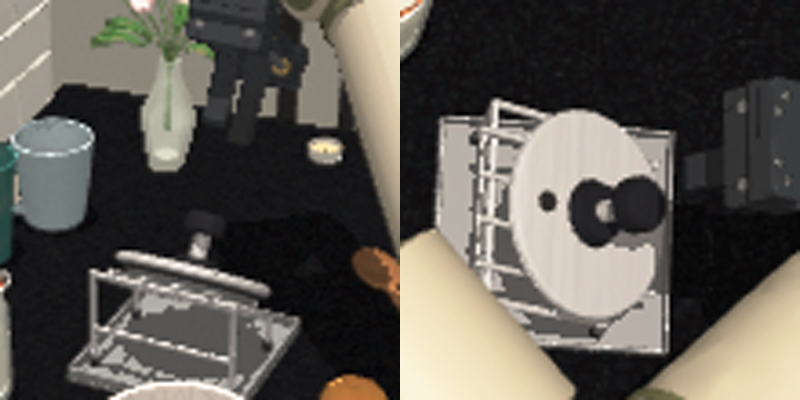

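Run:
```python
from h import *
from cell import r
q=r.get_image("top"); p=r.get_image("side"); s=r.observe(); R=Ro.from_euler('xyz',s["orientation"])
for y in(-45,45):
  for z in(0,-35): X=s["eef_pos"]+R.apply([0,y/1000,z/1000]); print(y,z,X,"top crop",(proj(q,X)[0]-[330,130])*3.636+[400,0],"side crop",(proj(p,X)[0]-[240,100])*3.636)
```

```text
-45 0 [ 0.57496396 -0.29202574  0.21564972] top crop [685.88509461 172.38583142] side crop [212.3328349  122.94737253]
-45 -35 [ 0.57388816 -0.3119964   0.2443728 ] top crop [730.60866214 163.9100812 ] side crop [222.10808579  84.31361715]
45 0 [ 0.57661352 -0.36593654  0.1643226 ] top crop [781.96720709 191.20240843] side crop [236.41613065 141.26721798]
45 -35 [ 0.57553772 -0.3859072   0.19304568] top crop [827.08276458 183.52684668] side crop [245.67997186 104.77635003]
```

Projected fingertips match the picture, so the model holds. Advance along the lid axis.

>>> play_rows(series=[{"rx":0,"ry":0,"rz":0,"tx":-1.7,"ty":3.8,"tz":20,"fingers":75},{"rx":0,"ry":0,"rz":0,"tx":0,"ty":0,"tz":20,"fingers":75},{"rx":0,"ry":0,"rz":0,"tx":0,"ty":0,"tz":10,"fingers":75},{"rx":0,"ry":0,"rz":0,"tx":0,"ty":0,"tz":0,"fingers":75},{"rx":0,"ry":0,"rz":0,"tx":0,"ty":0,"tz":0,"fingers":75}])

```text
clock: 11.13
eef_pos: [0.5756, -0.3034, 0.1463]
orientation: [-2.533, -0.035, -0.002]
ft_force: [0.5, 1.0, -0.0]
width: 0.851
finger_force: 0.0
```

```bash
python3 go.py .57693 -.27323 .10392 -145.119 -1.942 0
```

```text
t 11.1333 pos [ 575.63 -303.42  146.33] rpy [-145.11   -2.     -0.14] F [ 0.5   0.98 -0.02] w 75.01418553319321 0.0 q [-0.83  0.87  0.94  0.43  1.76  0.72]
shift [-0.26 -0.5  52.07] rot [-0.   -0.13 -0.08] shift in goal axes [-0.14 -0.5  52.07]
```

>>> play_rows(series=[{"rx":0,"ry":0,"rz":0,"tx":0,"ty":0,"tz":20,"fingers":70},{"rx":0,"ry":0,"rz":0,"tx":0,"ty":0,"tz":17,"fingers":70},{"rx":0,"ry":0,"rz":0,"tx":0,"ty":0,"tz":11,"fingers":65},{"rx":0,"ry":0,"rz":0,"tx":0,"ty":0,"tz":4,"fingers":60},{"rx":0,"ry":0,"rz":0,"tx":0,"ty":0,"tz":0,"fingers":50},{"rx":0,"ry":0,"rz":0,"tx":0,"ty":0,"tz":0,"fingers":44},{"rx":0,"ry":0,"rz":0,"tx":0,"ty":0,"tz":0,"fingers":40},{"rx":0,"ry":0,"rz":0,"tx":0,"ty":0,"tz":0,"fingers":38},{"rx":0,"ry":0,"rz":0,"tx":0,"ty":0,"tz":0,"fingers":36},{"rx":0,"ry":0,"rz":0,"tx":0,"ty":0,"tz":0,"fingers":34}])

```text
clock: 11.97
eef_pos: [0.5773, -0.2734, 0.1042]
orientation: [-2.532, -0.036, -0.003]
ft_force: [-0.4, 2.2, 4.5]
width: 0.414
finger_force: 30.0
```

>>> play_rows(series=[{"rx":0,"ry":0,"rz":0,"tx":0,"ty":0,"tz":0,"fingers":30},{"rx":0,"ry":0,"rz":0,"tx":0,"ty":0,"tz":0,"fingers":30}])

```text
clock: 12.13
eef_pos: [0.5773, -0.2734, 0.1042]
orientation: [-2.532, -0.036, -0.002]
ft_force: [-1.3, 2.0, 5.2]
width: 0.418
finger_force: 30.0
```

>>> play_rows(series=[{"rx":0,"ry":0,"rz":0,"tx":0,"ty":0,"tz":-4,"fingers":30},{"rx":0,"ry":0,"rz":0,"tx":0,"ty":0,"tz":-8,"fingers":30},{"rx":0,"ry":0,"rz":0,"tx":0,"ty":0,"tz":-14,"fingers":30},{"rx":0,"ry":0,"rz":0,"tx":0,"ty":0,"tz":-20,"fingers":30},{"rx":0,"ry":0,"rz":0,"tx":0,"ty":-8,"tz":-20,"fingers":30},{"rx":0,"ry":0,"rz":0,"tx":0,"ty":-12,"tz":-20,"fingers":30},{"rx":0,"ry":0,"rz":0,"tx":0,"ty":-12,"tz":-20,"fingers":30},{"rx":0,"ry":0,"rz":0,"tx":0,"ty":-10,"tz":-15,"fingers":30},{"rx":0,"ry":0,"rz":0,"tx":0,"ty":-6,"tz":-10,"fingers":30},{"rx":0,"ry":0,"rz":0,"tx":0,"ty":0,"tz":0,"fingers":30}])

```text
clock: 12.97
eef_pos: [0.5724, -0.3102, 0.2402]
orientation: [-2.536, -0.037, -0.003]
ft_force: [-0.4, 0.2, -2.6]
width: 0.414
finger_force: 30.0
```

```bash
python3 go.py .5007 -.0188 .20 180 0 0
```

```text
t 12.9667 pos [ 572.41 -310.16  240.18] rpy [-145.3    -2.14   -0.19] F [-0.4   0.18 -2.58] w 36.47984325100104 29.999923560535535 q [-0.84  0.81  0.81  0.45  1.94  0.8 ]
shift [ -74.13 -218.02  196.51] rot [-34.69  -2.13   0.46] shift in goal axes [ -71.71 -291.36   40.18]
```

>>> play_rows(series=[{"rx":-4,"ry":-0.2,"rz":0,"tx":0,"ty":0,"tz":0,"fingers":30},{"rx":-5.5,"ry":-0.3,"rz":0,"tx":0,"ty":0,"tz":0,"fingers":30},{"rx":-5.5,"ry":-0.4,"rz":0.2,"tx":0,"ty":0,"tz":0,"fingers":30},{"rx":-5.5,"ry":-0.4,"rz":0.2,"tx":0,"ty":0,"tz":0,"fingers":30},{"rx":-5.5,"ry":-0.4,"rz":0,"tx":0,"ty":0,"tz":0,"fingers":30},{"rx":-5.2,"ry":-0.3,"rz":0,"tx":0,"ty":0,"tz":0,"fingers":30},{"rx":-3.5,"ry":-0.1,"rz":0,"tx":0,"ty":0,"tz":0,"fingers":30},{"rx":0,"ry":0,"rz":0,"tx":0,"ty":0,"tz":0,"fingers":30}])

```text
clock: 13.63
eef_pos: [0.5724, -0.3072, 0.2371]
orientation: [-3.139, 0.004, 0.005]
ft_force: [0.5, 0.4, -2.1]
width: 0.416
finger_force: 30.0
```

```bash
python3 go.py .5007 -.0188 .20 180 0 0
```

```text
t 13.6333 pos [ 572.4  -307.25  237.08] rpy [-179.84    0.21    0.26] F [ 0.48  0.43 -2.13] w 36.63069616586744 29.999773706076667 q [-0.67  0.6   1.07 -0.    1.48  0.89]
shift [ -70.26 -288.67   38.14] rot [-0.16  0.22  0.26] shift in goal axes [ -71.7  -288.45   37.08]
```

>>> play_rows(series=[{"rx":0,"ry":0,"rz":0,"tx":-4,"ty":-17,"tz":0,"fingers":30},{"rx":0,"ry":0,"rz":0,"tx":-8,"ty":-32,"tz":0,"fingers":30},{"rx":0,"ry":0,"rz":0,"tx":-9,"ty":-36,"tz":0,"fingers":30},{"rx":0,"ry":0,"rz":0,"tx":-9,"ty":-36,"tz":0,"fingers":30},{"rx":0,"ry":0,"rz":0,"tx":-9,"ty":-36,"tz":5,"fingers":30},{"rx":0,"ry":0,"rz":0,"tx":-9,"ty":-36,"tz":7,"fingers":30},{"rx":0,"ry":0,"rz":0,"tx":-8,"ty":-36,"tz":10,"fingers":30},{"rx":0,"ry":0,"rz":0,"tx":-8,"ty":-32,"tz":10,"fingers":30},{"rx":0,"ry":0,"rz":0,"tx":-6,"ty":-20,"tz":6,"fingers":30},{"rx":0,"ry":0,"rz":0,"tx":0,"ty":-7,"tz":0,"fingers":30}])

```text
clock: 14.47
eef_pos: [0.4999, -0.0186, 0.1992]
orientation: [-3.134, 0.008, 0.003]
ft_force: [-0.7, 0.1, -3.3]
width: 0.414
finger_force: 30.0
```

>>> play_rows(series=[{"rx":0,"ry":0,"rz":0,"tx":0,"ty":0,"tz":15,"fingers":30},{"rx":0,"ry":0,"rz":0,"tx":0,"ty":0,"tz":10,"fingers":30},{"rx":0,"ry":0,"rz":0,"tx":0,"ty":0,"tz":0,"fingers":30},{"rx":0,"ry":0,"rz":0,"tx":0,"ty":0,"tz":0,"fingers":30}])

```text
clock: 14.8
eef_pos: [0.5016, -0.0217, 0.1755]
orientation: [-3.137, 0.004, 0.001]
ft_force: [-0.8, 0.2, -2.3]
width: 0.416
finger_force: 30.0
```

```bash
python3 go.py .5007 -.0188 .113 180 0 0
python3 - <<'E'
from fit import *
from cell import r
p=r.get_image("side"); q=r.get_image("top"); s=r.observe(); R=Ro.from_euler('xyz',s["orientation"]); a=-R.as_matrix()[:,2]; o=s["eef_pos"]-a*.031; print("expected lid origin",o)
X=np.vstack([circ(o,a,.073,0),circ(o,a,.073,.008)]); c=np.array([.5007,-.0188,0]); Z=np.array([0,0,1.]); out=[]
for v,b in((p,(230,150,350,270)),(q,(220,150,340,270))):
    k=400/120; im=cv2.resize(v["img"][b[1]:b[3],b[0]:b[2],::-1],(400,400),interpolation=cv2.INTER_CUBIC)
    for Y,col in((X,(0,0,255)),(circ(c,Z,.073,.082),(0,255,0)),(circ(c,Z,.073,.0),(0,255,0))): cv2.polylines(im,[((hull(v,Y)[:,0]-b[:2]+.5)*k).astype(np.int32)],True,col,1)
    out.append(im)
cv2.imwrite("pics/g4.png",np.hstack(out))
E
```

```text
t 14.8 pos [501.61 -21.75 175.54] rpy [-179.74    0.24    0.03] F [-0.76  0.15 -2.34] w 36.641624943268006 29.99950496130623 q [-0.28  0.33  1.65  0.    1.17  1.29]
shift [-0.65 -2.66 62.56] rot [-0.26  0.24  0.03] shift in goal axes [-0.91 -2.95 62.54]
expected lid origin [ 0.50190094 -0.02149813  0.14542157]
```

View pics/g4.png

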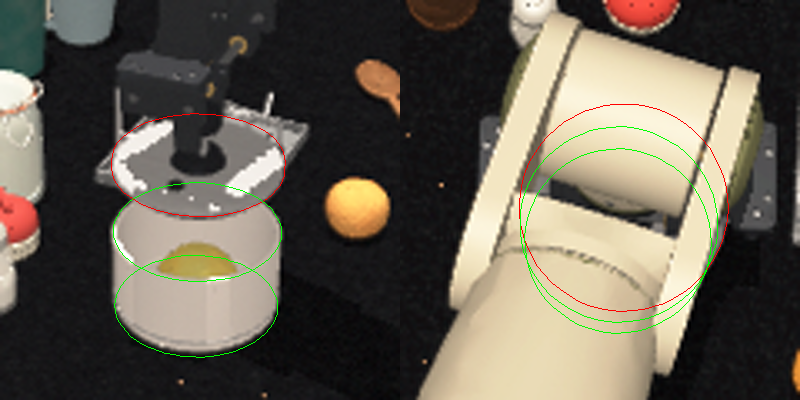

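Lid hangs level and matches its predicted outline in the side view. Next I check the canister centre with a rim-edge search on the unobstructed first pictures.

Run:
```python
from fit import *
from cell import r
Z=np.array([0,0,1.])
for n in("top","side"):
    p=r.get_image(n); g=cv2.GaussianBlur(cv2.imread(f"pics/{n}0.png",0),(0,0),.8).astype(np.float32); G=np.hypot(cv2.Sobel(g,5,1,0),cv2.Sobel(g,5,0,1))
    best=[]
    for x in np.arange(.490,.5121,.001):
        for y in np.arange(-.034,-.0059,.001):
            s=0
            for rr in(.073,.068):
                u=proj(p,circ(np.array([x,y,0]),Z,rr,.082)).astype(np.float32); s+=np.sqrt(cv2.remap(G,u[None,:,0],u[None,:,1],1)).mean()
            best.append((s,x,y))
    best.sort(reverse=True); B=np.array(best[:6]); print(n,B.round(3).tolist())
```

```text
top [[36.273, 0.498, -0.018], [36.005, 0.498, -0.019], [35.988, 0.497, -0.018], [35.774, 0.498, -0.017], [35.664, 0.497, -0.019], [35.61, 0.499, -0.018]]
side [[29.896, 0.501, -0.022], [29.847, 0.5, -0.022], [29.83, 0.501, -0.023], [29.818, 0.501, -0.021], [29.807, 0.5, -0.021], [29.765, 0.502, -0.023]]
```

>>> play_rows(series=[{"rx":-0.25,"ry":0.25,"rz":0,"tx":-1.5,"ty":-2,"tz":10,"fingers":30},{"rx":0,"ry":0,"rz":0,"tx":0,"ty":0,"tz":12,"fingers":30},{"rx":0,"ry":0,"rz":0,"tx":0,"ty":0,"tz":10,"fingers":30},{"rx":0,"ry":0,"rz":0,"tx":0,"ty":0,"tz":6,"fingers":30},{"rx":0,"ry":0,"rz":0,"tx":0,"ty":0,"tz":4,"fingers":30},{"rx":0,"ry":0,"rz":0,"tx":0,"ty":0,"tz":4,"fingers":30},{"rx":0,"ry":0,"rz":0,"tx":0,"ty":0,"tz":4,"fingers":30},{"rx":0,"ry":0,"rz":0,"tx":0,"ty":0,"tz":4,"fingers":30}])

```text
clock: 15.67
eef_pos: [0.5003, -0.019, 0.122]
orientation: [3.141, -0.002, 0.002]
ft_force: [-0.6, -0.4, -3.1]
width: 0.412
finger_force: 30.0
```

```bash
python3 go.py .500 -.0197 .113 180 0 0
```

```text
t 15.6667 pos [500.34 -19.01 121.95] rpy [179.96  -0.14   0.1 ] F [-0.62 -0.41 -3.1 ] w 36.33695671137319 29.99960967572406 q [-0.27  0.39  1.72  0.    1.03  1.3 ]
shift [-0.36  0.69  8.95] rot [ 0.04 -0.14  0.1 ] shift in goal axes [-0.34  0.69  8.95]
```

Free so far; creep down to contact.

>>> play_rows(series=[{"rx":0,"ry":0,"rz":0,"tx":0,"ty":0,"tz":3,"fingers":30},{"rx":0,"ry":0,"rz":0,"tx":0,"ty":0,"tz":3,"fingers":30},{"rx":0,"ry":0,"rz":0,"tx":0,"ty":0,"tz":2,"fingers":30},{"rx":0,"ry":0,"rz":0,"tx":0,"ty":0,"tz":0,"fingers":30},{"rx":0,"ry":0,"rz":0,"tx":0,"ty":0,"tz":0,"fingers":30}])

```text
clock: 16.08
eef_pos: [0.5002, -0.0189, 0.1143]
orientation: [3.141, -0.002, 0.002]
ft_force: [-0.4, -0.2, -0.3]
width: 0.419
finger_force: 30.0
```

>>> play_rows(series=[{"rx":0,"ry":0,"rz":0,"tx":0,"ty":0,"tz":1.5,"fingers":30},{"rx":0,"ry":0,"rz":0,"tx":0,"ty":0,"tz":0,"fingers":30},{"rx":0,"ry":0,"rz":0,"tx":0,"ty":0,"tz":0,"fingers":30}])

```text
clock: 16.33
eef_pos: [0.5002, -0.0189, 0.1128]
orientation: [3.141, -0.002, 0.002]
ft_force: [-1.3, 0.6, 3.3]
width: 0.416
finger_force: 30.0
```

Contact at the predicted height, so the lid is on the rim. Release and rise.

>>> play_rows(series=[{"rx":0,"ry":0,"rz":0,"tx":0,"ty":0,"tz":0,"fingers":38},{"rx":0,"ry":0,"rz":0,"tx":0,"ty":0,"tz":0,"fingers":44},{"rx":0,"ry":0,"rz":0,"tx":0,"ty":0,"tz":0,"fingers":56},{"rx":0,"ry":0,"rz":0,"tx":0,"ty":0,"tz":0,"fingers":64},{"rx":0,"ry":0,"rz":0,"tx":0,"ty":0,"tz":0,"fingers":64},{"rx":0,"ry":0,"rz":0,"tx":0,"ty":0,"tz":-10,"fingers":64},{"rx":0,"ry":0,"rz":0,"tx":0,"ty":0,"tz":-20,"fingers":64},{"rx":0,"ry":0,"rz":0,"tx":0,"ty":0,"tz":-25,"fingers":40},{"rx":0,"ry":0,"rz":0,"tx":0,"ty":0,"tz":0,"fingers":10},{"rx":0,"ry":0,"rz":0,"tx":0,"ty":0,"tz":0,"fingers":0}])

```text
clock: 17.17
eef_pos: [0.5006, -0.019, 0.1689]
orientation: [3.14, -0.005, 0.002]
ft_force: [0.6, 0.2, 0.1]
width: 0.527
finger_force: 0.0
```

>>> play_rows(series=[{"rx":0,"ry":0,"rz":0,"tx":0,"ty":0,"tz":0,"fingers":0},{"rx":0,"ry":0,"rz":0,"tx":0,"ty":0,"tz":0,"fingers":0},{"rx":0,"ry":0,"rz":0,"tx":0,"ty":0,"tz":0,"fingers":0}])

```text
clock: 17.42
eef_pos: [0.4996, -0.0188, 0.1667]
orientation: [3.142, -0.0, 0.002]
ft_force: [0.1, 0.4, -0.3]
width: 0.298
finger_force: 0.0
```

```bash
python3 go.py .5003 -.019 .142 180 0 0
python3 - <<'E'
from fit import *
from cell import r
p=r.get_image("side"); o=np.array([.5002,-.0189,.082]); Z=np.array([0,0,1.]); b=(240,150,340,265); k=5
im=cv2.resize(p["img"][b[1]:b[3],b[0]:b[2],::-1],None,fx=k,fy=k,interpolation=cv2.INTER_CUBIC); im2=im.copy()
for Y in(np.vstack([circ(o,Z,.073,0),circ(o,Z,.073,.008)]),np.vstack([circ(o,Z,.019,.04),circ(o,Z,.019,.06)])): cv2.polylines(im2,[((hull(p,Y)[:,0]-b[:2]+.5)*k).astype(np.int32)],True,(0,0,255),1)
cv2.imwrite("pics/g5.png",cv2.resize(np.hstack([im,im2]),(800,460)))
E
```

```text
t 17.4167 pos [499.64 -18.81 166.72] rpy [180.    -0.01   0.11] F [ 0.05  0.36 -0.33] w 26.238410136649264 0.0 q [-0.27  0.33  1.67  0.    1.14  1.3 ]
shift [ 0.66  0.19 24.72] rot [ 0.   -0.01  0.11] shift in goal axes [ 0.66  0.19 24.72]
```

View pics/g5.png

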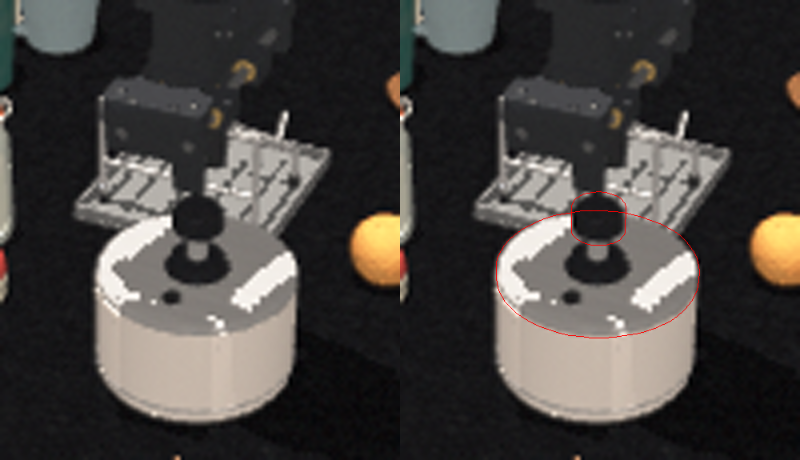

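The lid sits flat on the canister with its outline matching, and the knob is up. Finish closing the fingers, then stroke.

>>> play_rows(series=[{"rx":0,"ry":0,"rz":0,"tx":0.6,"ty":0,"tz":0,"fingers":0},{"rx":0,"ry":0,"rz":0,"tx":0,"ty":0,"tz":0,"fingers":0},{"rx":0,"ry":0,"rz":0,"tx":0,"ty":0,"tz":0,"fingers":0},{"rx":0,"ry":0,"rz":0,"tx":0,"ty":0,"tz":0,"fingers":0},{"rx":0,"ry":0,"rz":0,"tx":0,"ty":0,"tz":0,"fingers":0},{"rx":0,"ry":0,"rz":0,"tx":0,"ty":0,"tz":0,"fingers":0},{"rx":0,"ry":0,"rz":0,"tx":0,"ty":0,"tz":5,"fingers":0},{"rx":0,"ry":0,"rz":0,"tx":0,"ty":0,"tz":5,"fingers":0},{"rx":0,"ry":0,"rz":0,"tx":0,"ty":0,"tz":5,"fingers":0},{"rx":0,"ry":0,"rz":0,"tx":0,"ty":0,"tz":5,"fingers":0}])

```text
clock: 18.3
eef_pos: [0.5005, -0.0189, 0.1468]
orientation: [3.141, -0.001, 0.002]
ft_force: [-0.4, 0.2, 0.5]
width: 0.006
finger_force: 0.0
```

>>> play_rows(series=[{"rx":0,"ry":0,"rz":0,"tx":0,"ty":0,"tz":4,"fingers":0},{"rx":0,"ry":0,"rz":0,"tx":0,"ty":0,"tz":4,"fingers":0},{"rx":0,"ry":0,"rz":0,"tx":0,"ty":0,"tz":4,"fingers":0},{"rx":0,"ry":0,"rz":0,"tx":0,"ty":0,"tz":4,"fingers":0},{"rx":0,"ry":0,"rz":0,"tx":0,"ty":0,"tz":4,"fingers":0},{"rx":0,"ry":0,"rz":0,"tx":0,"ty":0,"tz":3,"fingers":0},{"rx":0,"ry":0,"rz":0,"tx":0,"ty":0,"tz":2,"fingers":0},{"rx":0,"ry":0,"rz":0,"tx":0,"ty":0,"tz":0,"fingers":0},{"rx":0,"ry":0,"rz":0,"tx":0,"ty":0,"tz":0,"fingers":0}])

```text
clock: 19.05
eef_pos: [0.5006, -0.0189, 0.1229]
orientation: [3.141, -0.002, 0.002]
ft_force: [-4.1, 0.2, 8.4]
width: 0.006
finger_force: 4.5
```

>>> play_rows(series=[{"rx":0,"ry":0,"rz":0,"tx":0,"ty":0,"tz":2,"fingers":0},{"rx":0,"ry":0,"rz":0,"tx":0,"ty":0,"tz":1,"fingers":0},{"rx":0,"ry":0,"rz":0,"tx":0,"ty":0,"tz":0,"fingers":0},{"rx":0,"ry":0,"rz":0,"tx":0,"ty":0,"tz":0,"fingers":0}])

```text
clock: 19.38
eef_pos: [0.5007, -0.0189, 0.1204]
orientation: [3.141, -0.002, 0.002]
ft_force: [-5.3, 1.2, 12.3]
width: 0.001
finger_force: 6.3
```

>>> play_rows(series=[{"rx":0,"ry":0,"rz":0,"tx":0,"ty":0,"tz":1,"fingers":0},{"rx":0,"ry":0,"rz":0,"tx":0,"ty":0,"tz":0,"fingers":0},{"rx":0,"ry":0,"rz":0,"tx":0,"ty":0,"tz":0,"fingers":0}])

```text
clock: 19.63
eef_pos: [0.5009, -0.0189, 0.1202]
orientation: [3.141, -0.003, 0.002]
ft_force: [-8.5, 1.4, 22.5]
width: 0.009
finger_force: 10.7
```

On the stop at 22 N with no further travel. Raise fully, then repeat.

>>> play_rows(series=[{"rx":0,"ry":0,"rz":0,"tx":0,"ty":0,"tz":-5,"fingers":0},{"rx":0,"ry":0,"rz":0,"tx":0,"ty":0,"tz":-7,"fingers":0},{"rx":0,"ry":0,"rz":0,"tx":0,"ty":0,"tz":-7,"fingers":0},{"rx":0,"ry":0,"rz":0,"tx":0,"ty":0,"tz":-7,"fingers":0},{"rx":0,"ry":0,"rz":0,"tx":0,"ty":0,"tz":-5,"fingers":0},{"rx":0,"ry":0,"rz":0,"tx":0,"ty":0,"tz":-5,"fingers":0},{"rx":0,"ry":0,"rz":0,"tx":0,"ty":0,"tz":0,"fingers":0},{"rx":0,"ry":0,"rz":0,"tx":0,"ty":0,"tz":0,"fingers":0},{"rx":0,"ry":0,"rz":0,"tx":0,"ty":0,"tz":0,"fingers":0},{"rx":0,"ry":0,"rz":0,"tx":0,"ty":0,"tz":0,"fingers":0}])

```text
clock: 20.47
eef_pos: [0.5005, -0.0189, 0.1541]
orientation: [3.141, -0.001, 0.002]
ft_force: [0.4, -0.4, -0.1]
width: 0.006
finger_force: 0.0
```

>>> play_rows(series=[{"rx":0,"ry":0,"rz":0,"tx":0,"ty":0,"tz":5,"fingers":0},{"rx":0,"ry":0,"rz":0,"tx":0,"ty":0,"tz":6,"fingers":0},{"rx":0,"ry":0,"rz":0,"tx":0,"ty":0,"tz":6,"fingers":0},{"rx":0,"ry":0,"rz":0,"tx":0,"ty":0,"tz":6,"fingers":0},{"rx":0,"ry":0,"rz":0,"tx":0,"ty":0,"tz":6,"fingers":0},{"rx":0,"ry":0,"rz":0,"tx":0,"ty":0,"tz":4,"fingers":0},{"rx":0,"ry":0,"rz":0,"tx":0,"ty":0,"tz":2,"fingers":0},{"rx":0,"ry":0,"rz":0,"tx":0,"ty":0,"tz":1,"fingers":0},{"rx":0,"ry":0,"rz":0,"tx":0,"ty":0,"tz":0,"fingers":0},{"rx":0,"ry":0,"rz":0,"tx":0,"ty":0,"tz":0,"fingers":0}])

```text
clock: 21.3
eef_pos: [0.501, -0.019, 0.1202]
orientation: [3.14, -0.003, 0.002]
ft_force: [-7.4, 0.7, 23.2]
width: 0.005
finger_force: 11.9
```

Second stroke reached the stop. I add a third for margin, then withdraw.

>>> play_rows(series=[{"rx":0,"ry":0,"rz":0,"tx":0,"ty":0,"tz":-5,"fingers":0},{"rx":0,"ry":0,"rz":0,"tx":0,"ty":0,"tz":-7,"fingers":0},{"rx":0,"ry":0,"rz":0,"tx":0,"ty":0,"tz":-7,"fingers":0},{"rx":0,"ry":0,"rz":0,"tx":0,"ty":0,"tz":-7,"fingers":0},{"rx":0,"ry":0,"rz":0,"tx":0,"ty":0,"tz":-5,"fingers":0},{"rx":0,"ry":0,"rz":0,"tx":0,"ty":0,"tz":-5,"fingers":0},{"rx":0,"ry":0,"rz":0,"tx":0,"ty":0,"tz":0,"fingers":0},{"rx":0,"ry":0,"rz":0,"tx":0,"ty":0,"tz":0,"fingers":0},{"rx":0,"ry":0,"rz":0,"tx":0,"ty":0,"tz":0,"fingers":0},{"rx":0,"ry":0,"rz":0,"tx":0,"ty":0,"tz":0,"fingers":0}])

```text
clock: 22.13
eef_pos: [0.5005, -0.0188, 0.1541]
orientation: [3.141, -0.001, 0.002]
ft_force: [-0.2, -1.2, 0.5]
width: 0.003
finger_force: 0.0
```

>>> play_rows(series=[{"rx":0,"ry":0,"rz":0,"tx":0,"ty":0,"tz":5,"fingers":0},{"rx":0,"ry":0,"rz":0,"tx":0,"ty":0,"tz":6,"fingers":0},{"rx":0,"ry":0,"rz":0,"tx":0,"ty":0,"tz":6,"fingers":0},{"rx":0,"ry":0,"rz":0,"tx":0,"ty":0,"tz":6,"fingers":0},{"rx":0,"ry":0,"rz":0,"tx":0,"ty":0,"tz":6,"fingers":0},{"rx":0,"ry":0,"rz":0,"tx":0,"ty":0,"tz":4,"fingers":0},{"rx":0,"ry":0,"rz":0,"tx":0,"ty":0,"tz":2,"fingers":0},{"rx":0,"ry":0,"rz":0,"tx":0,"ty":0,"tz":1,"fingers":0},{"rx":0,"ry":0,"rz":0,"tx":0,"ty":0,"tz":0,"fingers":0},{"rx":0,"ry":0,"rz":0,"tx":0,"ty":0,"tz":0,"fingers":0}])

```text
clock: 22.97
eef_pos: [0.5011, -0.019, 0.1202]
orientation: [3.14, -0.003, 0.002]
ft_force: [-7.5, 1.1, 23.9]
width: 0.005
finger_force: 11.9
```

>>> play_rows(series=[{"rx":0,"ry":0,"rz":0,"tx":0,"ty":0,"tz":-5,"fingers":0},{"rx":0,"ry":0,"rz":0,"tx":0,"ty":0,"tz":-7,"fingers":0},{"rx":0,"ry":0,"rz":0,"tx":0,"ty":0,"tz":-7,"fingers":0},{"rx":0,"ry":0,"rz":0,"tx":0,"ty":0,"tz":-7,"fingers":0},{"rx":0,"ry":0,"rz":0,"tx":0,"ty":0,"tz":-15,"fingers":0},{"rx":0,"ry":0,"rz":0,"tx":0,"ty":0,"tz":-25,"fingers":0},{"rx":0,"ry":0,"rz":0,"tx":0,"ty":0,"tz":-30,"fingers":0},{"rx":0,"ry":0,"rz":0,"tx":0,"ty":0,"tz":-20,"fingers":0},{"rx":0,"ry":0,"rz":0,"tx":0,"ty":0,"tz":0,"fingers":0},{"rx":0,"ry":0,"rz":0,"tx":0,"ty":0,"tz":0,"fingers":0}])

```text
clock: 23.8
eef_pos: [0.5005, -0.0188, 0.2343]
orientation: [3.141, -0.002, 0.002]
ft_force: [-0.2, -0.4, -1.0]
width: 0.003
finger_force: 0.0
```

Run:
```python
from fit import *
from cell import r
p=r.get_image("side"); print(r.observe()["clock"],r.observe()["eef_pos"])
cv2.imwrite("pics/g6.png",cv2.resize(p["img"][130:330,180:380,::-1],(600,600),interpolation=cv2.INTER_CUBIC))
```

```text
23.85 [ 0.500088   -0.01876087  0.23328566]
```

View pics/g6.png

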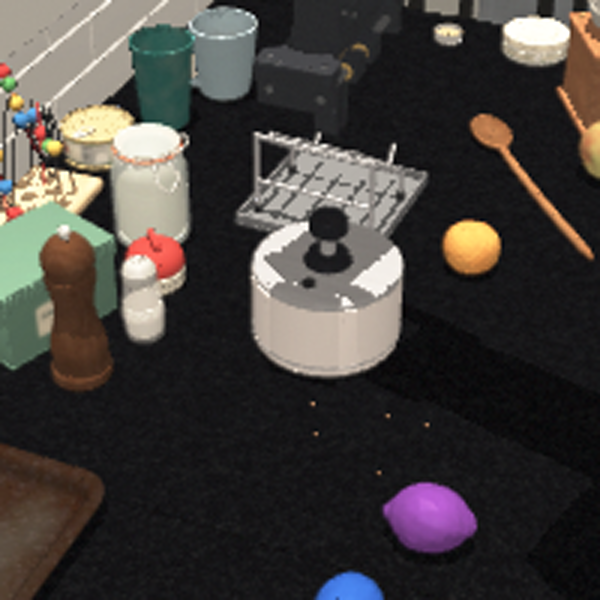

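The lid is flat on the canister at crop (327,270), the knob is up at (328,222), the other things are undisturbed and the arm is clear.

```bash
python3 -c "
from cell import r
print(r.finish_job())"
```

```text
the job is handed in; nothing more can be done
None
```

The lemon is in the canister (gripped at about 20 N), the lid is seated flat, three full pump strokes are done, nothing else visibly moved, and the job was handed in at about 24 s; no verdict came back.

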